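Prop leg down and hold the mould frame upright

TASK

Clear the marble in front of the mould frame, where its prop leg lands, by nesting the three steel dipping measures standing upright on the bench: medium inside large, small inside medium. Then flip the frame's folded prop leg forward over centre so that it is fully down, and after that draw the backward-leaning frame up to vertical and finish while still holding it upright with the gripper, since it tips back if let go. Leave everything else on the bench where it is.

Things in the scene. Friction and masses are not known exactly. Their poses are not given: they have to be found in the camera images.
- stand: Fixed steel base of the mould frame, with all it carries. Plate 250 mm (y) by 120 mm (x, 25 mm in front of the origin to 95 mm behind), 8 mm thick; origin on the bench under the hub axis, at mid-width. x points backwards (away from the robot, the way the frame leans), y along the hub, z up. Two rear rests stop the backward lean.
- hub (a point): Middle of the hub axis about which the frame tips: 30 mm above the bench, axis along the stand's y. Axes as the stand's.
- frame (a joint): Lean of the frame about the hub (rad): 0 upright, positive leaning back (away from the robot), range -0.035 (front stop) to 0.36 (on its rear rests, where it starts). Free hub, no lock: its weight (about 1.4 kg, mould on its back) tips it back from any angle, upright too. Drawing it forward at the top bar takes 2 to 5 N.
- bar (a point): Middle of the frame's horizontal round top bar: 14 mm diameter, 192 mm long along the stand's y, 230 mm from the hub axis. Clear all round at its middle: a thin cross rod lies 70 mm below, the plastic mould on the frame's back ends 57 mm below. Axes are the frame's: y along the bar, z from hub to bar.
- leg_pivot (a point): Pivot of the prop leg, outside the frame's right-hand post (stand's -y side): 100 mm up the frame from the hub axis, 115 mm to the -y side of the frame's middle. The leg swings about an axis along the stand's y, just outside the frame. Axes are the frame's.
- leg (a joint): Prop leg (12 mm steel rod) angle, rad: 0 folded up beside the frame, tilted 0.15 rad back from the frame's z axis; grows as its free end swings forward (towards the robot) and down; 2.59 fully down at its stop. An over-centre spring holds it folded; pushed past about 1.15 it swings down by itself in about 2 s and stays. 1 to 3 N at the toe.
- toe (a point): Middle of the toe of the prop leg: a round bar 12 mm in diameter standing out sideways (stand's -y) for 50 mm from the leg's free end, parallel to the hub, 155 mm from the pivot axis; this point is on its axis, 30 mm outward from the leg's centre line.
- large_mid (a point): The large steel dipping measure: open cylindrical cup, upright flat handle on its rim. Cup 116 mm outside diameter, 75 mm high, walls and floor 3 mm. Point: on the cup's axis, half-way up; z up, x towards the handle. Handle 9 mm thick (radially), 20 mm wide, its middle 59.5 mm from the axis, top 65 mm above the rim. Left of the others. Nested: 8 to 14 mm play; keep handles 60 degrees or more apart for finger room.
- medium_mid (a point): The medium steel dipping measure: open cylindrical cup, upright flat handle on its rim. Cup 82 mm outside diameter, 62 mm high, walls and floor 3 mm. Point: on the cup's axis, half-way up; z up, x towards the handle. Handle 9 mm thick (radially), 20 mm wide, its middle 42.5 mm from the axis, top 65 mm above the rim. In front of the frame, the small and the medium in either order.
- small_mid (a point): The small steel dipping measure: open cylindrical cup, upright flat handle on its rim. Cup 48 mm outside diameter, 50 mm high, walls and floor 3 mm. Point: on the cup's axis, half-way up; z up, x towards the handle. Handle 9 mm thick (radially), 20 mm wide, its middle 25.5 mm from the axis, top 65 mm above the rim. In front of the frame, the small and the medium in either order.
- medium_grip (a point): The grip point of the medium measure's handle: centre of the handle's section, 45 mm above the cup's rim, 20 mm below the handle's top; x points radially outward (through the 9 mm thickness), z up.
- small_grip (a point): The grip point of the small measure's handle: centre of the handle's section, 45 mm above the cup's rim, 20 mm below the handle's top; x points radially outward (through the 9 mm thickness), z up.
- jar: Amber glass jar, 60 mm diameter, 110 mm high, left of the frame; origin under its centre. Not part of the job.
- squeeze: White squeeze bottle, 48 mm diameter, 150 mm high, right of the frame; origin under its centre. Not part of the job.
- spatula: Spatula lying at the near left; origin under its middle. Not part of the job.
- tray: Clear plastic chocolate mould lying flat on the left, 135 by 240 by 22 mm; origin under its centre. Not part of the job.
- can: Metal can, 60 mm diameter, 110 mm high, at the right; origin under its centre. Not part of the job.
- bowl: White ceramic bowl, 100 mm diameter, 50 mm high, at the left; origin under its centre. Not part of the job.
- brush: Brush lying at the near right; origin under its middle. Not part of the job.

How it is judged (in metres and radians):
On the way, in this order (a step that is already met when the one before it is completed fails the run):
1. the medium measure stands in the large one and the small one in the medium one, released (horizontal distance between medium_mid and large_mid below 0.02 m and z of medium_mid in the frame of large_mid between -0.0085 and 0.0015 m and angle between each of medium_mid, small_mid's own z axis and vertical below 0.12 rad and horizontal distance between small_mid and medium_mid below 0.02 m and z of small_mid in the frame of medium_mid between -0.008 and 0.002 m and angle between large_mid's own z axis and vertical below 0.1 rad and height (world z) of large_mid below 0.043 m and contact force between the fingers and large below 0.05 N and contact force between the fingers and medium below 0.05 N and contact force between the fingers and small below 0.05 N), for 0.2 s.
2. the prop leg is fully down (value of joint leg above 2.5 rad), for 0.2 s.
3. the frame is upright and held by the gripper (value of joint frame below 0.06 rad and contact force between the fingers and stand above 0.5 N and value of joint leg above 2.5 rad), for 0.2 s.
At the end, for the whole second after the job is handed in: Measures nested, seated and upright on the bench (axes within 20 mm, 5 mm in height), not touched by the gripper; prop leg fully down (over 2.5 rad); frame still, upright within 0.06 rad and held: fingers bear on it with over 0.5 N when the program ends, holding (all of step 1 and all of step 3 and value of joint frame above -0.06 rad and velocity of joint frame between -0.1 and 0.1 rad/s); the arm keeps its last pose, push and grip.
It fails at once if a bystander is pushed more than 30 mm from its place (distance of any of jar, squeeze, spatula, tray, can, bowl, brush from where it was at the start of the episode above 0.03 m).
It also fails if it takes over 72 s, if anything falls off the work surface, if the arm or the gripper's body presses on something with over 40 N, if the wrist force passes 120 N, or if a joint passes its speed limit or range.

ROBOT

A 6-joint arm with a two-finger parallel gripper is mounted at the origin on the work surface. World frame = base frame: x ahead of the robot, y to its left, z up, the work surface at z = 0. Lengths are in m, angles in degrees, forces in N, time in s.
With the tool pointing down it reaches from about 0.3 to 0.875 m from the base axis. Payload 6.4 kg.
Tool frame: the origin (TCP) lies between the finger pads; the fingertips stand ahead of it and the grasp point (between the pads) lies 6 mm ahead of it (robot.nose_length is the z of the fingertips in the tool frame, in m); z points along the fingers, y is the line along which they close (so a half turn about z gives the same grasp; the last joint's range is limited). The gripper opens to 85 mm and grips with 20 to 120 N. Pads are 22 mm wide; open, the fingers measure 114 mm over their backs; the gripper's body (76 mm by 85 mm) begins 54 mm behind the grasp point. The pads swing forward as they close: fully open they stand 13 mm farther back than shut.
Start: joints at [55.388, 10.359, 92.074, -0, 77.567, -11.82], TCP at [0.223, 0.53, 0.256] pointing down, gripper open.
Joint ranges: [-171.53, 171.53], [-51.25, 118.39], [17.06, 147.69], [-65.23, 245.23], [0, 150.52], [-178.68, 178.68]. Speed limits (degrees/s): [147.25, 147.25, 172.46, 180, 180, 180].

INTERFACE

Orientations are given as a 3x3 rotation matrix whose columns are the frame's x, y, z axes.
In Python, from bench import robot, imaging, workorder gives the robot as it stands. The module is installed in compiled form; this text tells all that it offers.
- The arm moves only by the tool send_rows, never from a script. Its argument "plan" is a list of rows, each a list of 7 numbers: the shift along the tool's x, y, z each as a share of 0.2 m, from -1 to 1, then the turn, a rotation vector about the tool's x, y, z each as a share of pi/2 rad, from -1 to 1, then the opening, from -1 (shut) to 1 (fully open). In form: [[dx, dy, dz, rx, ry, rz, fingers], ...]. A call has 1 to 12 rows; each row is the pose to reach, as a shift and turn from the pose commanded when the call began, along the tool's axes at that moment; what a row does not reach only later rows make up. A row lasts 1/8 s, in which the tool goes at most 62.5 mm and 10.7 degrees, less where a joint would pass 70% of its speed; a pose out of reach is approached as far as the arm can. A call with a number of a shift or a turn outside -1 to 1 is refused whole. A call with a gripper value outside its range is refused whole. The fingers move at their own pace and stop on an object; "force" is the grip in N (left out, the last holds). Time passes only in rows, so rows that repeat a pose let the fingers close. It gives the time, the measured TCP pose, the force, the opening and the grip force at its end, in the units of the state.
- robot.read_state(): the state, without advancing time (a new reading comes with each control period).
- imaging.read_camera(name): name is "side" or "top" or "wrist"; returns the picture (400x640x3 uint8, red, green, blue); there is no depth.
- imaging.get_calibration(name): a dict with "fx", "fy", "cx", "cy" (pixels), "R" (3x3) and "t" (3): a world point X has camera coordinates R X + t; the wrist camera has in their place "tool_from_camera" (4x4, takes a point from camera to tool coordinates, whose origin is the TCP and whose axes are the flange's). Camera axes: x right, y down, z forward; pixel columns grow to the right and rows downward; lengths in m; the calibration is good to about 2 mm. A picture is of the moment at which its call begins: read the wrist's pose just before it. get_calibration takes no time and is no camera call.
- workorder.hand_in(): hands the job in; it is judged then, once.
The state is a dict: "clock": time; "q": joint angles; "joint_velocities": joint speeds; "joint_torque": joint torques, N m; "tool_pos": TCP position; "ee_rot": TCP orientation; "force": force on the tool from outside, world axes, zero at the start; "moment": the same for the moment, N m; "opening": opening from 0.0 (shut) to 1.0 (fully open); "grasp_force": force on a finger pad.
Only numpy, scipy, OpenCV 4.12 (cv2) and the standard library are available. Lean on these libraries where they do the work, as an engineer would, in place of code of your own. Each camera call takes 0.05 s, during which the arm holds its last target. There are 200 camera calls.

## Working session

There is one attempt and no reset: what is moved stays moved. The work goes in short steps, Python scripts to look and compute and a tool call to move; the robot and the scene stay as the last step left them, time stands still between calls to the robot, and variables do not carry over. Pictures are saved under pics/ and viewed, at most 10 in all, crops included, and the job is handed in when it is done.

Besides the shell and the picture viewer there is one more tool, called by a JSON object that holds its "name" and its "arguments". send_rows: Moves the arm, as the interface text tells. Its arguments: {"type":"object","properties":{"plan":{"type":"array"},"force":{"type":"number"}},"required":["plan"]}

```bash
mkdir -p pics
python3 - <<'E'
from bench import robot, imaging
import cv2, numpy as np
s=robot.read_state(); print(s['clock'],s['tool_pos'],s['ee_rot'],s['opening'],robot.nose_length)
for n in ('top','side','wrist'):
    im=imaging.read_camera(n); cv2.imwrite(f'pics/{n}0.png',im[:,:,::-1]); print(n,imaging.get_calibration(n))
a=[cv2.imread(f'pics/{n}0.png') for n in('top','side')]
cv2.imwrite('pics/top0b.png',cv2.resize(a[0],(800,500),interpolation=cv2.INTER_CUBIC))
cv2.imwrite('pics/side0b.png',cv2.resize(a[1],(800,500),interpolation=cv2.INTER_CUBIC))
E
```

```text
0.0 [0.22239705 0.52967888 0.25536597] [[-9.21938641e-01  3.87334637e-01 -1.01080982e-03]
 [ 3.87335795e-01  9.21937496e-01 -1.49509705e-03]
 [ 3.52800598e-04 -1.76991057e-03 -9.99998371e-01]] 1.0006255520825378 0.025
top {'fx': 469.8162393176026, 'fy': 469.8162393176026, 'cx': 317.5281821517975, 'cy': 201.62804598534902, 'R': array([[ 0.00235661, -0.99992424,  0.01208155],
       [-0.98635876, -0.00431285, -0.16455332],
       [ 0.16459296, -0.01152895, -0.9862942 ]]), 't': array([0.03898273, 0.53590305, 1.7649331 ])}
side {'fx': 519.3187513965781, 'fy': 519.3187513965781, 'cx': 317.19184535362893, 'cy': 197.7695959052651, 'R': array([[ 0.87352346, -0.48666508, -0.0106711 ],
       [-0.27010896, -0.46635294, -0.84235152],
       [ 0.40496657,  0.73869617, -0.53882283]]), 't': array([-0.39768154,  0.32534223,  1.54920547])}
wrist {'fx': 290.08553164838264, 'fy': 290.08553164838264, 'cx': 318.4181718426764, 'cy': 205.17840168867482, 'tool_from_camera': array([[-1.38419161e-04, -9.46245970e-01, -3.23447901e-01,
         8.35084964e-02],
       [ 9.99999990e-01, -1.29013145e-04, -5.05212474e-05,
         4.92144509e-04],
       [ 6.07649585e-06, -3.23447905e-01,  9.46245979e-01,
        -1.17757188e-01],
       [ 0.00000000e+00,  0.00000000e+00,  0.00000000e+00,
         1.00000000e+00]])}
```

View pics/top0b.png

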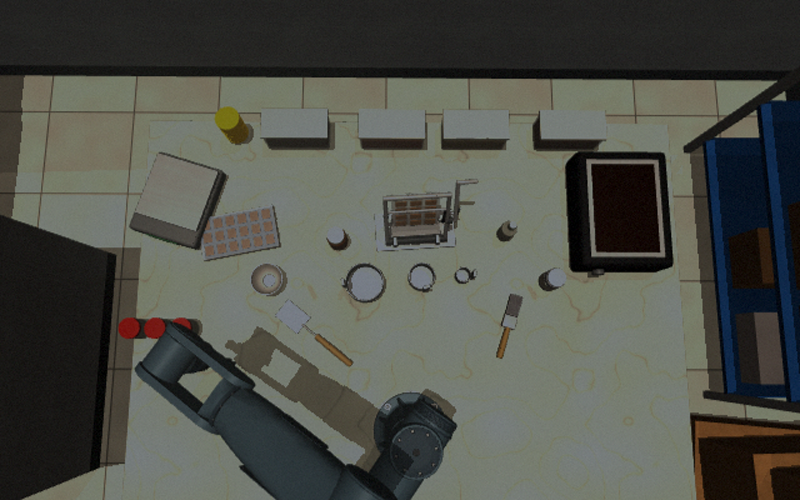

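View pics/side0b.png

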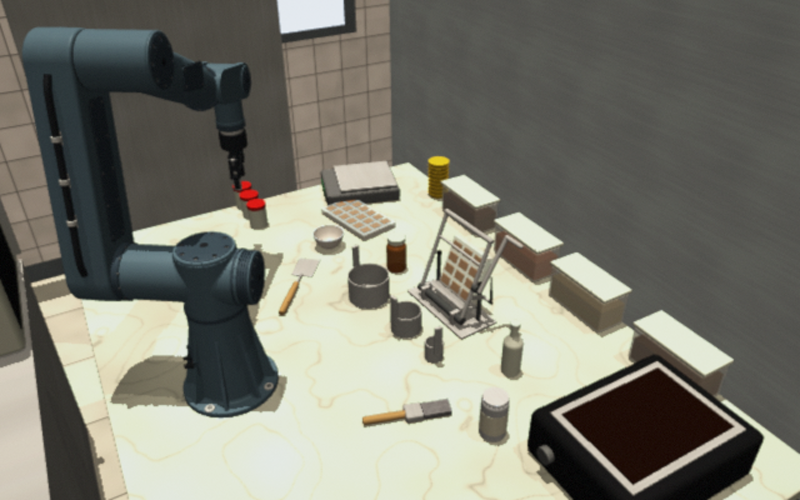

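Top view (1.25×): the large cup is at (366,283), the medium at (421,278), the small at (464,276), and the frame's bar runs from (386,197) to (452,194). The toe is near (467,182). I'll crop in for more accurate pixels.

Run:
```python
import cv2, numpy as np
t=cv2.imread('pics/top0.png')[135:250,260:420]; s=cv2.imread('pics/side0.png')[160:300,270:420]
g=lambda a:cv2.convertScaleAbs(a,alpha=1.6)
a=cv2.resize(g(t),None,fx=5,fy=5,interpolation=cv2.INTER_CUBIC)
b=cv2.resize(s,None,fx=4,fy=4,interpolation=cv2.INTER_CUBIC)
def grid(im,x0,y0,f):
    for v in range(0,im.shape[1],10*f):
        cv2.line(im,(v,0),(v,4 if (v//f)%20 else 10),(0,0,255),1)
        if (v//f)%20==0: cv2.putText(im,str(x0+v//f),(v+2,14),0,.4,(0,0,255),1)
    for v in range(0,im.shape[0],10*f):
        cv2.line(im,(0,v),(4,v),(0,0,255),1)
        if (v//f)%20==0: cv2.putText(im,str(y0+v//f),(4,v+5),0,.4,(0,0,255),1)
grid(a,260,135,5); grid(b,270,160,4)
cv2.imwrite('pics/topc.png',a); cv2.imwrite('pics/sidec.png',b)
```

```text
(no output)
```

View pics/topc.png

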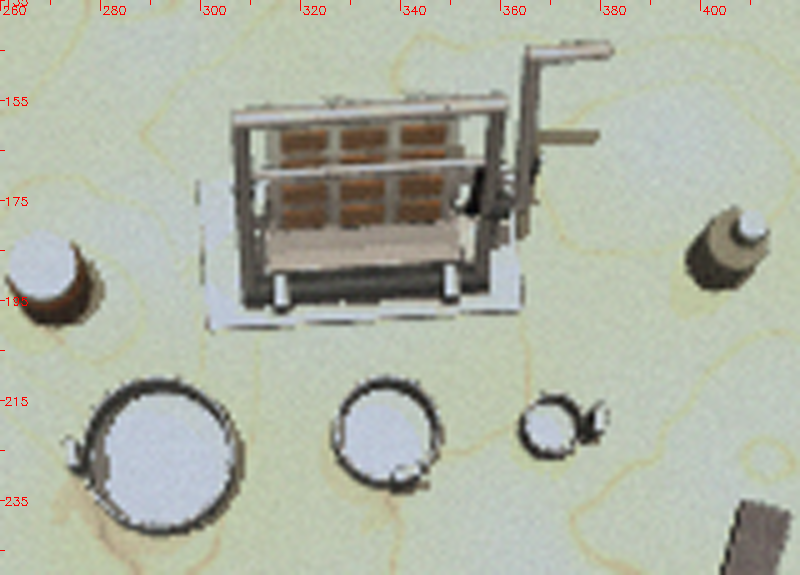

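View pics/sidec.png

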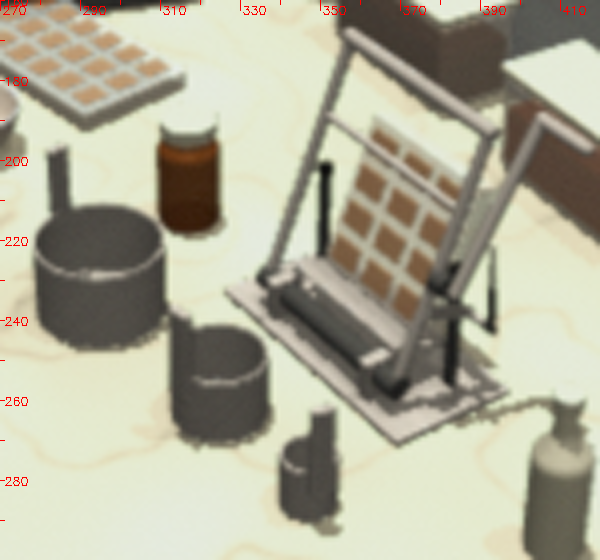

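```bash
cat > h.py <<'E'
from bench import robot, imaging, workorder
import numpy as np, cv2
from scipy.spatial.transform import Rotation as Ro
def ray(cal,px,z):
    "pixel -> world point at height z, fixed camera"
    R,t=cal['R'],cal['t']; d=R.T@np.array([(px[0]-cal['cx'])/cal['fx'],(px[1]-cal['cy'])/cal['fy'],1]); c=-R.T@t
    return c+d*(z-c[2])/d[2]
def wray(s,px,z):
    cal=imaging.get_calibration('wrist'); T=cal['tool_from_camera']; R=s['ee_rot']@T[:3,:3]; c=s['tool_pos']+s['ee_rot']@T[:3,3]
    d=R@np.array([(px[0]-cal['cx'])/cal['fx'],(px[1]-cal['cy'])/cal['fy'],1]); return c+d*(z-c[2])/d[2]
def wpix(s,X):
    cal=imaging.get_calibration('wrist'); T=cal['tool_from_camera']; R=s['ee_rot']@T[:3,:3]; c=s['tool_pos']+s['ee_rot']@T[:3,3]
    p=R.T@(np.asarray(X)-c); return np.array([cal['fx']*p[0]/p[2]+cal['cx'],cal['fy']*p[1]/p[2]+cal['cy']])
def goal(pos,R):
    "row numbers to reach world pos/R from present pose (measured)"
    s=robot.read_state(); E=np.array(s['ee_rot']); d=E.T@(np.asarray(pos)-s['tool_pos'])/.2
    r=Ro.from_matrix(E.T@R).as_rotvec()/(np.pi/2); return np.round(np.r_[d,r],3)
def down(yaw):
    "tool down, tool x axis at yaw (deg) in the world"
    c,s_=np.cos(np.radians(yaw)),np.sin(np.radians(yaw)); return np.array([[c,s_,0],[s_,-c,0],[0,0,-1]])
E
python3 - <<'E'
from h import *
c=imaging.get_calibration('top'); f=lambda X,Y,z: ray(c,(260+(X+.5)/5-.5,135+(Y+.5)/5-.5),z)
for n,m,h,zm,zh in (('L',(163.5,456.5),(72,455),.075,.14),('M',(387.5,434),(406,476),.062,.127),('S',(551,427),(600,418),.05,.115)):
    a=f(*m,zm);b=f(*h,zh);d=b-a;print(n,a.round(4),b.round(4),'ang',np.degrees(np.arctan2(d[1],d[0])).round(1),np.hypot(*d[:2]).round(4))
print('bar',f(235,118,.245),f(506,102,.245)); print('toe',f(535,52,.259),f(611,48,.259))
print('plate',f(212,328,.008),f(521,310,.008),f(198,181,.008))
c=imaging.get_calibration('side'); f=lambda X,Y,z: ray(c,(270+(X+.5)/4-.5,160+(Y+.5)/4-.5),z)
print('side L',f(100,240,.075),f(60,150,.14));print('M',f(220,358,.062),f(181,317,.127)); print('S',f(322,411,.115)); print('bar',f(349,34,.245),f(492,134,.245)); print('toe',f(540,120,.259),f(590,148,.259))
E
```

```text
L [0.4379 0.1355 0.075 ] [0.4314 0.1988 0.14  ] ang 95.9 0.0636
M [ 0.4572 -0.0333  0.062 ] [ 0.4184 -0.0432  0.127 ] ang -165.8 0.04
S [ 0.4645 -0.1589  0.05  ] [ 0.4631 -0.1871  0.115 ] ang -93.0 0.0282
bar [0.65485309 0.08140998 0.245     ] [ 0.66735942 -0.10702401  0.245     ]
toe [ 0.69935879 -0.12608841  0.259     ] [ 0.70253679 -0.17884728  0.259     ]
plate [0.54722508 0.10138805 0.008     ] [ 0.56268736 -0.14193772  0.008     ] [0.66557142 0.11342376 0.008     ]
side L [0.4459926  0.14192851 0.075     ] [0.43736536 0.19621569 0.14      ]
M [ 0.4625595  -0.03753492  0.062     ] [ 0.42093089 -0.04960401  0.127     ]
S [ 0.46333772 -0.18816221  0.115     ]
bar [0.65971421 0.08703866 0.245     ] [ 0.66974201 -0.10187494  0.245     ]
toe [ 0.69971342 -0.12154289  0.259     ] [ 0.70777395 -0.1727135   0.259     ]
```

{"name": "send_rows", "arguments": {"plan": [[-1, -1, 0, 0, 0, 0.578, 1], [-1, -1, 0, 0, 0, 0.578, 1], [-1, -1, 0, 0, 0, 0.578, 1], [-1, -1, 0, 0, 0, 0.578, 1], [-1, -1, 0, 0, 0, 0.578, 1]]}}

```text
clock: 0.78
tool_pos: [0.3302, 0.2659, 0.2562]
ee_rot: [[-0.255, 0.967, 0.0], [0.967, 0.255, -0.0], [-0.0, 0.0, -1.0]]
force: [0.9, 0.3, -0.4]
opening: 0.999
grasp_force: 0.0
```

Run:
```python
from h import *
s=robot.read_state(); print(s['clock'],s['tool_pos'],goal([.421,-.04,.25],down(105)))
```

```text
0.775 [0.33015109 0.26591117 0.25616983] [-1.595  0.05   0.032  0.     0.    -0.003]
```

{"name": "send_rows", "arguments": {"plan": [[-1, 0.05, 0.03, 0, 0, 0, 1], [-1, 0.05, 0.03, 0, 0, 0, 1], [-1, 0.05, 0.03, 0, 0, 0, 1], [-1, 0.05, 0.03, 0, 0, 0, 1]]}}

```text
clock: 1.27
tool_pos: [0.3924, 0.0748, 0.2502]
ee_rot: [[-0.257, 0.967, 0.0], [0.967, 0.257, -0.001], [-0.001, -0.0, -1.0]]
force: [-0.3, 0.8, -0.4]
opening: 1.0
grasp_force: 0.0
```

{"name": "send_rows", "arguments": {"plan": [[-0.6, 0, 0, 0, 0, 0, 0.2], [-0.6, 0, 0, 0, 0, 0, 0.2], [-0.6, 0, 0, 0, 0, 0, 0.2], [-0.6, 0, 0, 0, 0, 0, 0.2]]}}

```text
clock: 1.78
tool_pos: [0.4228, -0.0369, 0.2499]
ee_rot: [[-0.262, 0.965, -0.001], [0.965, 0.262, 0.001], [0.001, -0.001, -1.0]]
force: [-0.4, -0.2, 0.5]
opening: 0.599
grasp_force: 0.0
```

Run:
```python
from h import *
s=robot.read_state(); im=imaging.read_camera('wrist'); print(s['clock'],s['tool_pos'],s['opening'])
cv2.imwrite('pics/w1.png',cv2.resize(im[:,:,::-1],(800,500)))
for n,X in dict(Mh=[.4197,-.046,.127],Mc=[.459,-.0355,.062],Sh=[.463,-.188,.115],Lc=[.442,.1385,.075],Lh=[.434,.1975,.14]).items(): print(n,(wpix(s,X)*1.25).round())
```

```text
1.775 [ 0.42275874 -0.03693776  0.24988011] 0.5986248617212254
Mh [390. 269.]
Mc [438. 243.]
Sh [397. 423.]
Lc [491.  10.]
Lh [ 551. -181.]
```

View pics/w1.png

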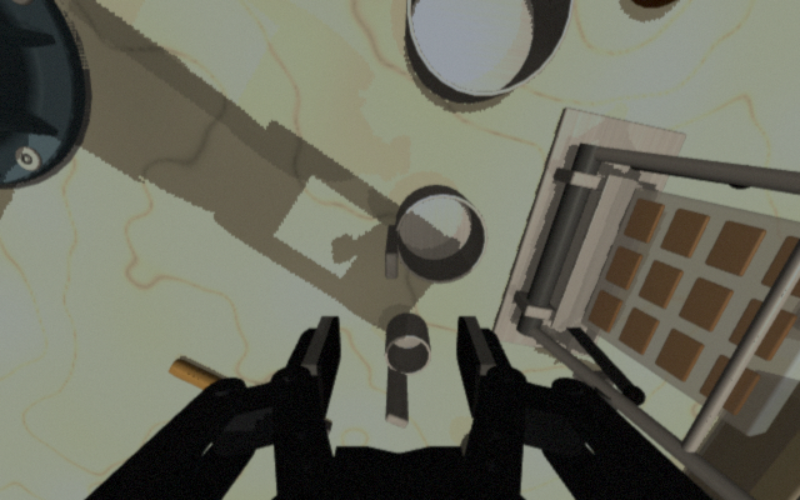

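Handle top of the medium measure is at (391,266) in the wrist picture. That's 2–3 px from my prediction, so the estimates hold. I'll descend and grip.

{"name": "send_rows", "arguments": {"plan": [[-0.03, -0.025, 0.3, 0, 0, 0, 0.2], [-0.03, -0.025, 0.6, 0, 0, 0, 0.2], [-0.03, -0.025, 0.685, 0, 0, 0, 0.2], [-0.03, -0.025, 0.685, 0, 0, 0, 0.2], [-0.03, -0.025, 0.685, 0, 0, 0, -1], [-0.03, -0.025, 0.685, 0, 0, 0, -1], [-0.03, -0.025, 0.685, 0, 0, 0, -1], [-0.03, -0.025, 0.685, 0, 0, 0, -1], [-0.03, -0.025, 0.685, 0, 0, 0, -1], [-0.03, -0.025, 0.685, 0, 0, 0, -1], [-0.03, -0.025, 0.685, 0, 0, 0, -1], [-0.03, -0.025, 0.685, 0, 0, 0, -1]], "force": 60}}

```text
clock: 3.32
tool_pos: [0.4201, -0.0452, 0.1139]
ee_rot: [[-0.262, 0.965, 0.001], [0.965, 0.262, -0.0], [-0.0, 0.0, -1.0]]
force: [-2.5, 1.0, 6.6]
opening: 0.095
grasp_force: 60.0
```

{"name": "send_rows", "arguments": {"plan": [[0, 0, -0.2, 0, 0, 0, -1], [0, 0, -0.45, 0, 0, 0, -1], [0, 0, -0.5, 0, 0, 0, -1], [0.2, 0.03, -0.5, 0, 0, 0, -1], [0.43, 0.065, -0.5, 0, 0, 0, -1], [0.65, 0.1, -0.5, 0, 0, 0, -1], [0.8, 0.12, -0.5, 0, 0, 0, -1], [0.86, 0.13, -0.5, 0, 0, 0, -1], [0.86, 0.13, -0.5, 0, 0, 0, -1], [0.86, 0.13, -0.5, 0, 0, 0, -1]]}}

```text
clock: 4.58
tool_pos: [0.4, 0.127, 0.2129]
ee_rot: [[-0.261, 0.965, -0.001], [0.965, 0.261, -0.0], [-0.0, -0.001, -1.0]]
force: [-0.3, -0.2, -1.9]
opening: 0.1
grasp_force: 59.4
```

Run:
```python
from h import *
s=robot.read_state(); im=imaging.read_camera('wrist'); im2=imaging.read_camera('side'); im3=imaging.read_camera('top'); print(s['clock'],s['tool_pos'],s['opening'],s['force'])
a=im[:,:,::-1]; b=cv2.resize(im2[130:270,260:420,::-1],(400,350),interpolation=cv2.INTER_CUBIC); c=cv2.resize(im3[190:260,255:355,::-1],(400,280),interpolation=cv2.INTER_CUBIC)
out=np.zeros((600,800,3),np.uint8); out[:250,:400]=cv2.resize(a,(400,250)); out[250:,:400]=b; out[:280,400:]=c
out[280:600,400:]=cv2.resize(a[0:320:1,160:560],(400,320)); cv2.imwrite('pics/n1.png',out)
```

```text
4.575 [0.39996848 0.12695177 0.21293347] 0.09976080151072993 [-0.25394777 -0.17942185 -1.91283038]
```

View pics/n1.png

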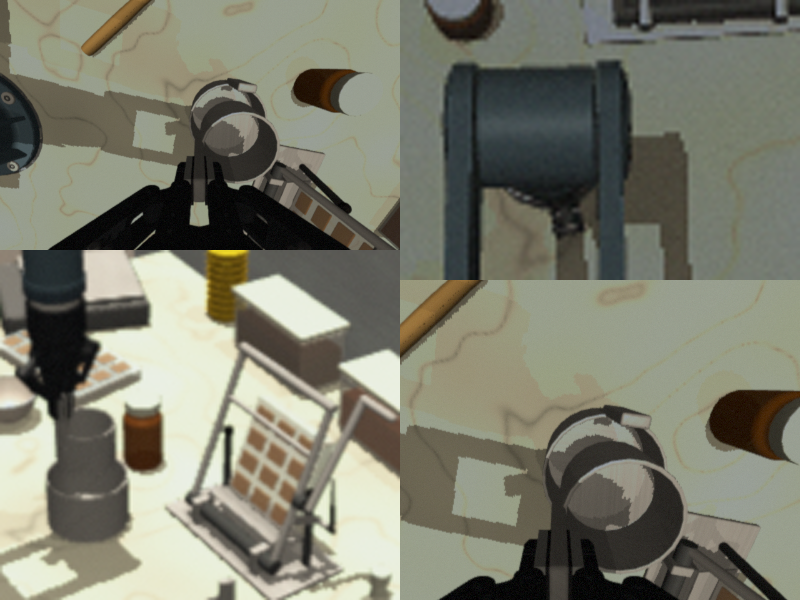

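Run:
```python
from h import *
s=robot.read_state()
print('M centre',wray(s,(386,234),.162),'kin',s['tool_pos']+.0425*s['ee_rot'][:,1])
print('L handle top',wray(s,(387,137),.14))
# fit large rim: predicted left/top extents for candidate centres
t=np.linspace(0,2*np.pi,180)
for c in ((.441,.1385),(.438,.1355),(.444,.142)):
    P=np.array([wpix(s,[c[0]+.058*np.cos(a),c[1]+.058*np.sin(a),.075]) for a in t]); print(c,'left',P[:,0].min().round(1),'top',P[:,1].min().round(1))
```

```text
M centre [0.44021353 0.14469901 0.162     ] kin [0.44116169 0.13801224 0.21322083]
L handle top [0.42607202 0.20124793 0.14      ]
(0.441, 0.1385) left 301.5 top 137.0
(0.438, 0.1355) left 297.6 top 139.5
(0.444, 0.142) left 305.6 top 133.9
```

Side crop shows the medium (59–115) centred over the large (46–129), and the wrist view agrees to within a few mm of the 8 mm play. Lowering.

{"name": "send_rows", "arguments": {"plan": [[0, 0.01, 0.12, 0, 0, 0, -1], [0, 0.01, 0.24, 0, 0, 0, -1], [0, 0.01, 0.34, 0, 0, 0, -1], [0, 0.01, 0.42, 0, 0, 0, -1], [0, 0.01, 0.46, 0, 0, 0, -1], [0, 0.01, 0.475, 0, 0, 0, -1], [0, 0.01, 0.475, 0, 0, 0, -1]]}}

```text
clock: 5.6
tool_pos: [0.4022, 0.1282, 0.1186]
ee_rot: [[-0.262, 0.965, 0.001], [0.965, 0.262, 0.0], [-0.0, 0.001, -1.0]]
force: [1.5, 0.6, -1.2]
opening: 0.096
grasp_force: 59.4
```

{"name": "send_rows", "arguments": {"plan": [[0, 0, 0.01, 0, 0, 0, -1], [0, 0, 0.01, 0, 0, 0, -1], [0, 0, 0.01, 0, 0, 0, -0.3], [0, 0, 0.01, 0, 0, 0, -0.3], [0, 0, 0.01, 0, 0, 0, -0.3], [0, 0, 0.01, 0, 0, 0, -0.3], [0, 0, -0.2, 0, 0, 0, -0.3], [0, 0, -0.5, 0, 0, 0, -0.3], [0, 0, -0.65, 0, 0, 0, -0.3], [0, 0, -0.65, 0, 0, 0, -0.3]]}}

```text
clock: 6.85
tool_pos: [0.4035, 0.1284, 0.251]
ee_rot: [[-0.262, 0.965, 0.006], [0.965, 0.262, 0.0], [-0.001, 0.006, -1.0]]
force: [0.8, 0.9, -1.4]
opening: 0.352
grasp_force: 0.0
```

Run:
```python
from h import *
s=robot.read_state(); im=imaging.read_camera('wrist'); im2=imaging.read_camera('side'); print(s['clock'],s['tool_pos'],s['opening'])
a=im[:,:,::-1]; b=cv2.resize(im2[150:280,260:420,::-1],(400,325),interpolation=cv2.INTER_CUBIC)
out=np.zeros((400,800,3),np.uint8); out[:,:400]=a[:,160:560]; out[:325,400:]=b; cv2.imwrite('pics/n2.png',out)
print(goal([.463,-.10,.25],down(177)), goal([.463,-.1866,.25],down(177)))
```

```text
6.85 [0.40351442 0.12836314 0.25099526] 0.35200858749267094
[-1.182 -0.002 -0.012 -0.    -0.    -0.798] [-1.6   -0.116 -0.012 -0.    -0.    -0.798]
```

View pics/n2.png

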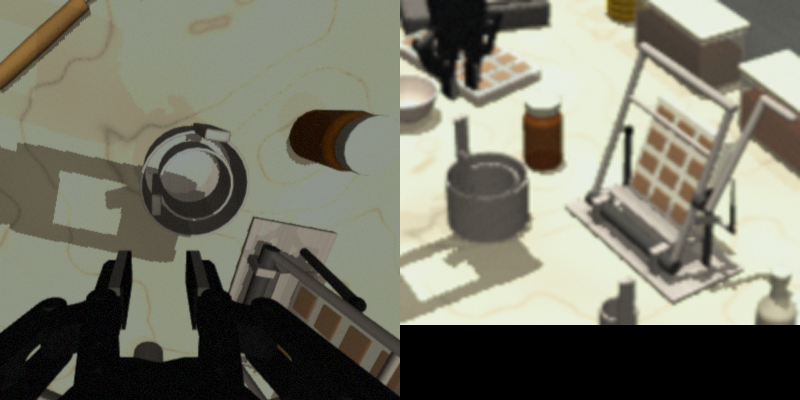

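Wrist and side views show the medium seated inside the large, with both upright and the handles well apart. Next is the small one.

{"name": "send_rows", "arguments": {"plan": [[-1, 0, 0, 0, 0, -0.798, 0], [-1, 0, 0, 0, 0, -0.798, 0], [-1, 0, 0, 0, 0, -0.798, 0], [-1, 0, 0, 0, 0, -0.798, 0], [-1, 0, 0, 0, 0, -0.798, 0], [-1, 0, 0, 0, 0, -0.798, 0], [-1, 0, 0, 0, 0, -0.798, 0], [-1, 0, 0, 0, 0, -0.798, 0]]}}

```text
clock: 7.95
tool_pos: [0.4533, -0.0644, 0.2464]
ee_rot: [[-0.999, 0.053, -0.003], [0.053, 0.999, 0.001], [0.003, 0.001, -1.0]]
force: [0.0, -0.7, -0.2]
opening: 0.504
grasp_force: 0.0
```

Run:
```python
from h import *
s=robot.read_state(); print(s['clock'],s['tool_pos'],goal([.463,-.1872,.19],down(177)))
```

```text
7.95 [ 0.45329624 -0.0644193   0.24637086] [-0.082 -0.611  0.281  0.001 -0.002 -0.   ]
```

{"name": "send_rows", "arguments": {"plan": [[-0.082, -0.611, 0.15, 0, 0, 0, 0], [-0.082, -0.611, 0.15, 0, 0, 0, 0], [-0.082, -0.611, 0.25, 0, 0, 0, 0], [-0.082, -0.611, 0.25, 0, 0, 0, 0]]}}

```text
clock: 8.45
tool_pos: [0.4625, -0.1871, 0.1956]
ee_rot: [[-0.998, 0.056, -0.005], [0.056, 0.998, 0.004], [0.005, 0.003, -1.0]]
force: [-0.7, 0.2, -0.8]
opening: 0.501
grasp_force: 0.0
```

Run:
```python
from h import *
s=robot.read_state(); im=imaging.read_camera('wrist'); print(s['clock'],s['tool_pos'],s['opening'])
cv2.imwrite('pics/w2.png',im[:,:,::-1])
print(wpix(s,[.463,-.1875,.115]),wpix(s,[.4645,-.159,.05]), goal([.463,-.1872,.101],down(177)))
```

```text
8.45 [ 0.46253663 -0.1871388   0.19559648] 0.500741833475015
[316.97365143 226.15283717] [346.9786717 199.6052284] [ 0.    -0.002  0.48   0.001 -0.002 -0.001]
```

View pics/w2.png

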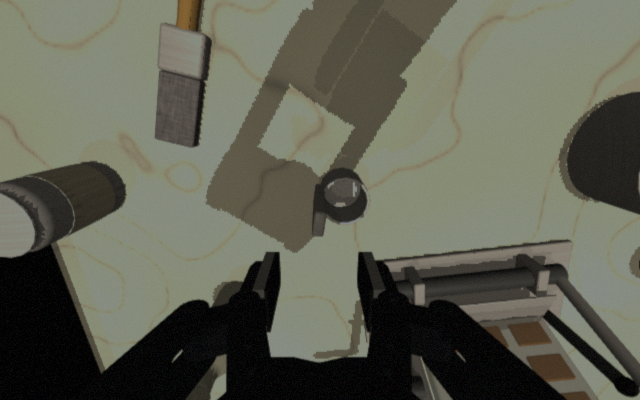

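Small handle top is at (319,222), within 4 px of the prediction and parallel to the pads. Descending and gripping.

{"name": "send_rows", "arguments": {"plan": [[0.01, 0, 0.2, 0, 0, 0, 0], [0.01, 0, 0.4, 0, 0, 0, 0], [0.01, 0, 0.475, 0, 0, 0, 0], [0.01, 0, 0.475, 0, 0, 0, 0], [0.01, 0, 0.475, 0, 0, 0, -1], [0.01, 0, 0.475, 0, 0, 0, -1], [0.01, 0, 0.475, 0, 0, 0, -1], [0.01, 0, 0.475, 0, 0, 0, -1], [0.01, 0, 0.475, 0, 0, 0, -1], [0.01, 0, 0.475, 0, 0, 0, -1], [0.01, 0, 0.475, 0, 0, 0, -1]], "force": 60}}

```text
clock: 9.88
tool_pos: [0.4635, -0.1879, 0.105]
ee_rot: [[-0.999, 0.053, 0.003], [0.053, 0.999, -0.001], [-0.003, -0.001, -1.0]]
force: [1.4, 1.8, 6.0]
opening: 0.096
grasp_force: 59.6
```

Run:
```python
from h import *
s=robot.read_state(); print(s['clock'],s['tool_pos'],s['opening'],s['grasp_force'],s['force'])
c=s['tool_pos']+.0255*s['ee_rot'][:,1]; print('centre',c)
d=np.array([.4435,.139,0])-c; d[2]=0; print('shift',d, s['ee_rot'].T@d/.2)
```

```text
9.875 [ 0.46350279 -0.18790307  0.10503738] 0.09612632508096827 59.57612693309784 [1.36237045 1.77782016 5.97157842]
centre [ 0.46484368 -0.16243836  0.10501588]
shift [-0.02134368  0.30143836  0.        ] [ 0.18582045  1.49949436 -0.00181375]
```

{"name": "send_rows", "arguments": {"plan": [[0, 0, -0.2, 0, 0, 0, -1], [0, 0, -0.45, 0, 0, 0, -1], [0, 0.1, -0.6, 0, 0, 0, -1], [0.04, 0.35, -0.6, 0, 0, 0, -1], [0.08, 0.6, -0.6, 0, 0, 0, -1], [0.1, 0.85, -0.6, 0, 0, 0, -1], [0.1, 1, -0.6, 0, 0, 0, -1], [0.1, 1, -0.6, 0, 0, 0, -1], [0.1, 1, -0.6, 0, 0, 0, -1]]}}

```text
clock: 11.0
tool_pos: [0.4528, 0.0128, 0.2235]
ee_rot: [[-0.999, 0.052, 0.0], [0.052, 0.999, -0.001], [-0.0, -0.001, -1.0]]
force: [0.3, -1.0, -1.2]
opening: 0.096
grasp_force: 58.9
```

Run:
```python
from h import *
s=robot.read_state(); print(s['clock'],s['tool_pos'],s['opening'],s['grasp_force'],s['force'])
c=s['tool_pos']+.0255*s['ee_rot'][:,1]; d=np.array([.4435,.139,0])-c; d[2]=0; print('shift',d, s['ee_rot'].T@d/.2)
im=imaging.read_camera('wrist'); cv2.imwrite('pics/w3.png',im[:,:,::-1])
```

```text
11.0 [0.45278307 0.01278708 0.22354355] 0.09557657186124527 58.93279731273651 [ 0.3225799  -1.04627398 -1.18868294]
shift [-0.01060623  0.10074727  0.        ] [ 7.90977161e-02  5.00305973e-01 -3.51067929e-04]
```

{"name": "send_rows", "arguments": {"plan": [[0.04, 0.2, 0, 0, 0, 0, -1], [0.08, 0.4, 0, 0, 0, 0, -1], [0.08, 0.5, 0, 0, 0, 0, -1], [0.08, 0.5, 0, 0, 0, 0, -1], [0.08, 0.5, 0.2, 0, 0, 0, -1], [0.08, 0.5, 0.2, 0, 0, 0, -1]]}}

```text
clock: 11.8
tool_pos: [0.4399, 0.1126, 0.1808]
ee_rot: [[-0.999, 0.054, -0.007], [0.054, 0.999, -0.0], [0.007, -0.001, -1.0]]
force: [-0.4, -0.2, -1.4]
opening: 0.094
grasp_force: 59.2
```

Run:
```python
from h import *
s=robot.read_state(); im=imaging.read_camera('wrist'); im2=imaging.read_camera('side'); print(s['clock'],s['tool_pos'],s['opening'])
c=s['tool_pos']+.0255*s['ee_rot'][:,1]; print('kin centre',c)
a=im[:,:,::-1]; b=cv2.resize(im2[150:280,260:420,::-1],(400,325),interpolation=cv2.INTER_CUBIC)
out=np.zeros((400,800,3),np.uint8); out[:,:400]=a[:,160:560]; out[:325,400:]=b; cv2.imwrite('pics/n3.png',out)
for n,X in dict(Sc=[c[0],c[1],c[2]-.051],Mc=[.4435,.139,.065],Mh=[.4025,.128,.13]).items(): print(n,wpix(s,X)-[160,0])
```

```text
11.8 [0.43986192 0.11264166 0.18083382] 0.09356325800258075
kin centre [0.44123519 0.13810465 0.1808156 ]
Sc [197.36660784 243.36754616]
Mc [188.85177628 212.31114364]
Mh [179.8540127  186.02845234]
```

View pics/n3.png

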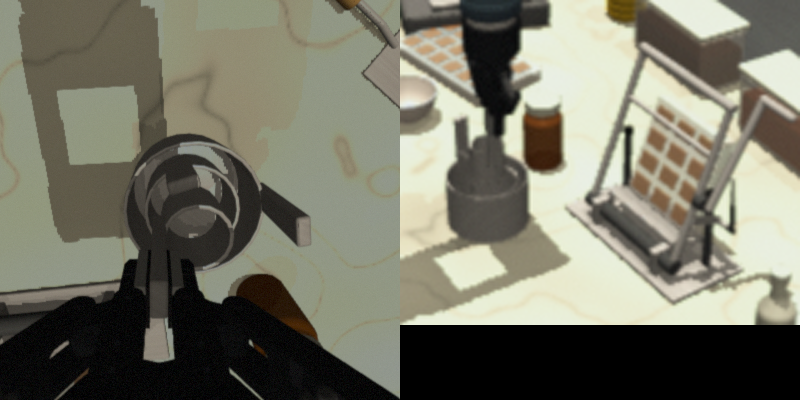

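Medium handle top is at (178,187), against a prediction of (180,186), so it sits where I expected and the small is centred over it. Lowering.

{"name": "send_rows", "arguments": {"plan": [[-0.01, 0, 0.1, 0, 0, 0, -1], [-0.01, 0, 0.2, 0, 0, 0, -1], [-0.01, 0, 0.28, 0, 0, 0, -1], [-0.01, 0, 0.32, 0, 0, 0, -1], [-0.01, 0, 0.34, 0, 0, 0, -1], [-0.01, 0, 0.34, 0, 0, 0, -1], [-0.01, 0, 0.34, 0, 0, 0, -1]]}}

```text
clock: 12.78
tool_pos: [0.4444, 0.1139, 0.1158]
ee_rot: [[-0.999, 0.052, 0.001], [0.052, 0.999, -0.0], [-0.001, 0.0, -1.0]]
force: [0.2, 0.1, -1.1]
opening: 0.094
grasp_force: 59.3
```

{"name": "send_rows", "arguments": {"plan": [[0, 0, 0.015, 0, 0, 0, -1], [0, 0, 0.025, 0, 0, 0, -1], [0, 0, 0.025, 0, 0, 0, -1], [0, 0, 0.025, 0, 0, 0, -0.5], [0, 0, 0.025, 0, 0, 0, -0.5], [0, 0, 0.025, 0, 0, 0, -0.5], [0, 0, 0.0, 0, 0, 0, -0.5], [0, 0, -0.2, 0, 0, 0, -0.5], [0, 0, -0.5, 0, 0, 0, -0.5], [0, 0, -0.8, 0, 0, 0, -0.5], [0, 0, -0.95, 0, 0, 0, -0.5], [0, 0, -0.95, 0, 0, 0, -0.5]]}}

```text
clock: 14.28
tool_pos: [0.4454, 0.1139, 0.3085]
ee_rot: [[-0.999, 0.052, 0.006], [0.052, 0.999, -0.0], [-0.006, 0.0, -1.0]]
force: [0.9, 0.4, -0.5]
opening: 0.252
grasp_force: 0.0
```

Run:
```python
from h import *
s=robot.read_state(); im=imaging.read_camera('wrist'); im2=imaging.read_camera('side'); print(s['clock'],s['tool_pos'],s['opening'])
a=im[:,:,::-1]; b=cv2.resize(im2[140:300,260:420,::-1],(400,400),interpolation=cv2.INTER_CUBIC)
out=np.zeros((400,800,3),np.uint8); out[:,:400]=a[:,160:560]; out[:,400:]=b; cv2.imwrite('pics/n4.png',out)
```

```text
14.275 [0.44536326 0.11387708 0.30854963] 0.25161405555439503
```

View pics/n4.png

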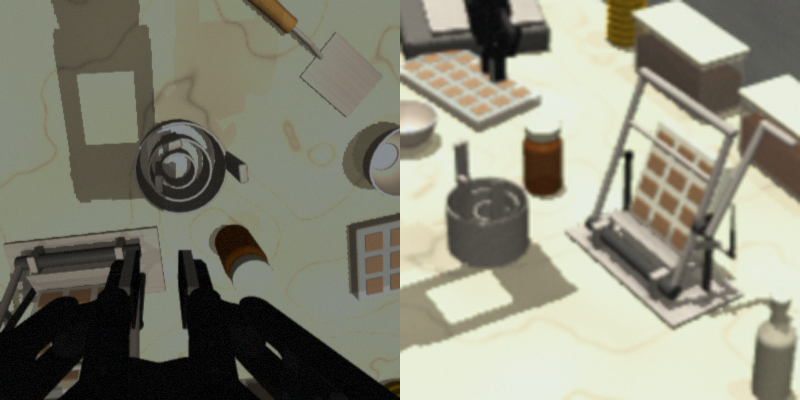

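Both views show all three measures nested, upright and with handles apart. I've used up the picture views, so I'll work from numbers from here. Next is the leg: hub ≈ (0.582,-0.015), yaw 3.6°, toe ≈ (0.702,-0.154,0.259).

Run:
```python
from h import *
print(goal([.595,-.02,.37],down(183.6)))
```

```text
[-0.791 -0.629 -0.326  0.    -0.    -0.073]
```

{"name": "send_rows", "arguments": {"plan": [[0, 0, -0.3, 0, 0, -0.073, -1], [-0.25, -0.2, -0.33, 0, 0, -0.073, -1], [-0.5, -0.4, -0.33, 0, 0, -0.073, -1], [-0.79, -0.63, -0.33, 0, 0, -0.073, -1], [-0.79, -0.63, -0.33, 0, 0, -0.073, -1], [-0.79, -0.63, -0.33, 0, 0, -0.073, -1]]}}

```text
clock: 15.12
tool_pos: [0.5947, -0.0206, 0.3688]
ee_rot: [[-0.998, -0.061, -0.004], [-0.061, 0.998, 0.001], [0.004, 0.001, -1.0]]
force: [0.3, -0.7, -0.1]
opening: 0.0
grasp_force: 0.0
```

Run:
```python
from h import *
s=robot.read_state(); print(s['clock'],s['tool_pos'],s['opening'],s['q'])
print(goal([.75,-.155,.37],down(183.6)),goal([.75,-.155,.272],down(183.6)))
```

```text
15.125 [ 0.59472646 -0.0206204   0.36879202] 0.0004961765191603937 [-1.34081048e+01  9.16086275e+00  8.05966569e+01  9.76596571e-03
  9.05006057e+01 -1.06910971e+02]
[-0.734 -0.718 -0.01   0.001 -0.003 -0.001] [-0.736 -0.719  0.48   0.001 -0.003 -0.001]
```

{"name": "send_rows", "arguments": {"plan": [[-0.25, -0.25, 0, 0, 0, 0, -1], [-0.5, -0.5, 0, 0, 0, 0, -1], [-0.735, -0.72, 0, 0, 0, 0, -1], [-0.735, -0.72, 0, 0, 0, 0, -1], [-0.735, -0.72, 0.2, 0, 0, 0, -1], [-0.735, -0.72, 0.4, 0, 0, 0, -1], [-0.735, -0.72, 0.49, 0, 0, 0, -1], [-0.735, -0.72, 0.49, 0, 0, 0, -1]]}}

```text
clock: 16.12
tool_pos: [0.75, -0.1533, 0.272]
ee_rot: [[-0.998, -0.064, -0.003], [-0.064, 0.998, 0.001], [0.003, 0.001, -1.0]]
force: [0.4, 0.1, 1.1]
opening: 0.0
grasp_force: 0.0
```

{"name": "send_rows", "arguments": {"plan": [[0.1, 0, 0, 0, 0, 0, -1], [0.2, 0, -0.02, 0, 0, 0, -1], [0.3, 0, -0.06, 0, 0, 0, -1], [0.4, 0, -0.08, 0, 0, 0, -1], [0.5, 0, -0.1, 0, 0, 0, -1], [0.6, 0, -0.1, 0, 0, 0, -1], [0.7, 0, -0.08, 0, 0, 0, -1], [0.8, 0, -0.05, 0, 0, 0, -1], [0.9, 0, 0, 0, 0, 0, -1], [1, 0, 0.05, 0, 0, 0, -1], [1, 0, 0.05, 0, 0, 0, -1]]}}

```text
clock: 17.5
tool_pos: [0.551, -0.1672, 0.2653]
ee_rot: [[-0.998, -0.062, 0.002], [-0.062, 0.998, -0.001], [-0.002, -0.001, -1.0]]
force: [-0.1, 0.2, 0.2]
opening: 0.002
grasp_force: 0.0
```

{"name": "send_rows", "arguments": {"plan": [[0.05, 0, 0.03, 0, 0, 0, -1], [0.1, 0, 0.06, 0, 0, 0, -1], [0.15, 0, 0.06, 0, 0, 0, -1], [0.15, 0, 0.06, 0, 0, 0, -1]]}}

```text
clock: 18.0
tool_pos: [0.5208, -0.1692, 0.2514]
ee_rot: [[-0.998, -0.062, -0.0], [-0.062, 0.998, 0.0], [0.0, 0.0, -1.0]]
force: [0.7, -0.1, 0.3]
opening: -0.004
grasp_force: 0.0
```

Run:
```python
from h import *
a=cv2.imread('pics/side0.png').astype(int); b=imaging.read_camera('side')[:,:,::-1].astype(int)
d=(abs(a-b).sum(2)>90)
for n,(x0,x1,y0,y1) in dict(oldtoe=(400,422,182,205),newtoe=(355,400,215,290)).items(): print(n,d[y0:y1,x0:x1].sum())
c=imaging.get_calibration('side')
def P(X): p=c['R']@X+c['t']; return (c['fx']*p[0]/p[2]+c['cx'],c['fy']*p[1]/p[2]+c['cy'])
u=np.array([.998,.063,0]);v=np.array([-.063,.998,0]);H=np.array([.582,-.015,.03]);z=np.array([0,0,1])
for th in (0,.5,1.2,1.6,2.1,2.59):
    f=.51-th; Q=H+z*.094+.035*u-.115*v
    T=Q+.155*(np.sin(f)*u+np.cos(f)*z); print(th,np.round(P(Q)),np.round(P(T)),np.round(P(T-.044*v)))
ys,xs=np.nonzero(d[180:320,330:440]); print(len(xs))
# coarse map of changes
m=cv2.resize(d[170:310,330:440].astype(np.uint8)*255,(37,35),interpolation=cv2.INTER_AREA)
for r in m: print(''.join('#' if q>140 else '+' if q>60 else '.' for q in r))
print(robot.read_state()['clock'])
```

```text
oldtoe 76
newtoe 962
0 [383. 233.] [405. 190.] [414. 196.]
0.5 [383. 233.] [387. 191.] [396. 198.]
1.2 [383. 233.] [359. 212.] [368. 219.]
1.6 [383. 233.] [348. 229.] [357. 236.]
2.1 [383. 233.] [343. 251.] [351. 259.]
2.59 [383. 233.] [348. 267.] [356. 275.]
3511
........####+...++...................
........#######+#+...................
........#########....................
........#########+...................
.......##########........+...........
.......#########+.......++##.........
.......+########+......+#..+#+.......
........#########......#.............
........+#########....#+.............
..........#######+...##+.............
..........######....+##..............
..........+###......##...............
..........+###.....+#+...............
...........++......###...............
..................##+#...............
.................+#++#...............
...............###..+#...............
.............##+...+##...............
##.........+#+.++++++................
##+......+##.........................
###....+++...........................
###..##+.............................
###.+#+............+..++##+..........
###..+##+.........+#+#++..+..........
##+.+###+....+####+.........++.......
+..#####+...++#++....................
...######+##++++++...................
####################.................
##+#####+.##########.................
##.######.##########.................
##..++###.+#########+................
##.........#########+................
##+++++++++##########................
#####################................
.....................................
18.05
```

The side-view change map shows the leg down: its line now runs from (384,242) to (344,262), and the old leg position is empty. Now to the bar.

Run:
```python
from h import *
print(goal([.663,-.010,.36],down(93.6)))
```

```text
[-0.757  0.751 -0.542  0.     0.     0.999]
```

{"name": "send_rows", "arguments": {"plan": [[0, 0, -0.3, 0, 0, 0.12, 0.1], [0, 0, -0.54, 0, 0, 0.24, 0.1], [-0.2, 0.2, -0.54, 0, 0, 0.36, 0.1], [-0.4, 0.4, -0.54, 0, 0, 0.48, 0.1], [-0.6, 0.6, -0.54, 0, 0, 0.6, 0.1], [-0.757, 0.751, -0.54, 0, 0, 0.72, 0.1], [-0.757, 0.751, -0.54, 0, 0, 0.84, 0.1], [-0.757, 0.751, -0.54, 0, 0, 0.95, 0.1], [-0.757, 0.751, -0.54, 0, 0, 0.999, 0.1], [-0.757, 0.751, -0.54, 0, 0, 0.999, 0.1], [-0.757, 0.751, -0.54, 0, 0, 0.999, 0.1]]}}

```text
clock: 19.42
tool_pos: [0.6632, -0.0097, 0.3593]
ee_rot: [[-0.066, 0.998, 0.0], [0.998, 0.066, 0.0], [0.0, 0.0, -1.0]]
force: [-0.3, 0.1, -0.6]
opening: 0.554
grasp_force: 0.0
```

Run:
```python
from h import *
s=robot.read_state(); im=imaging.read_camera('wrist'); b=imaging.read_camera('side')[:,:,::-1]
print(s['clock'],s['tool_pos'],s['opening'],goal([.663,-.010,.251],down(93.6)))
u=np.array([.998,.063,0]);v=np.array([-.063,.998,0]);B=np.array([.663,-.010,.245])
g=im.mean(2)
for k in (-.06,-.04,-.02,0.02,.04,.06,.085):
    p=wpix(s,B+k*v); r=wpix(s,B+k*v+.007*u)-wpix(s,B+k*v-.007*u)
    x,y=int(round(p[0])),int(round(p[1])); print(k,p.round(1),r.round(1), g[y,x-30:x+31:2].astype(int).tolist() if 0<=y<400 and 30<x<608 else '')
cv2.imwrite('pics/w5.png',im[:,:,::-1])
a=cv2.imread('pics/side0.png').astype(int); d=abs(a-b).sum(2)>90
m=cv2.resize(d[230:300,330:400].astype(np.uint8)*255,(35,23),interpolation=cv2.INTER_AREA)
for r in m: print(''.join('#' if q>140 else '+' if q>60 else '.' for q in r))
```

```text
19.425 [ 0.66317776 -0.00974959  0.35931618] 0.5543729634056918 [-0.001 -0.001  0.542  0.    -0.     0.001]
-0.06 [317.9 271.9] [15.3  0. ] [142, 132, 52, 44, 43, 38, 39, 46, 121, 64, 67, 72, 73, 73, 67, 60, 84, 145, 145, 145, 145, 145, 143, 144, 144, 144, 146, 144, 143, 144, 143]
-0.04 [317.9 252.5] [15.6  0. ] [41, 63, 82, 67, 52, 50, 46, 57, 108, 58, 70, 72, 79, 74, 67, 60, 82, 142, 141, 144, 142, 142, 142, 142, 142, 137, 134, 141, 142, 144, 144]
-0.02 [318. 232.] [16.  0.] [65, 75, 77, 59, 22, 16, 15, 24, 76, 58, 70, 72, 77, 71, 67, 57, 53, 84, 115, 131, 128, 127, 127, 126, 127, 129, 117, 142, 147, 143, 145]
0.02 [318.1 187.8] [16.9  0. ] [75, 84, 65, 52, 78, 79, 77, 75, 49, 55, 62, 66, 62, 61, 58, 48, 52, 81, 108, 131, 129, 128, 130, 128, 128, 128, 125, 92, 91, 89, 87]
0.04 [318.1 163.9] [17.4  0. ] [125, 118, 86, 64, 52, 53, 67, 61, 76, 103, 113, 122, 122, 120, 106, 89, 71, 87, 103, 129, 128, 128, 127, 130, 141, 141, 144, 126, 139, 141, 142]
0.06 [318.2 138.6] [17.9  0. ] [142, 107, 66, 53, 55, 56, 64, 63, 88, 114, 126, 133, 137, 131, 120, 99, 65, 84, 100, 129, 130, 132, 128, 1
[... 344 characters left out ...]
#.+##+..+##+##+.
##+...............+++#+.++#+#####+.
###+.+###+.........##...++..+#####.
########++.......+#+...........####
##++###........###+........#+.+####
###+####......##+.......##.+#+.+###
###+####+...+.+.........++..+.+####
###+#####..+#+.+##...++#+.+++.+####
###+########++#######+#++#++#+.++..
##+#####+########+.++#######+......
############+++...+#####+..........
#+..+#######..++###+...............
....+#######+##+...................
....+########......................
....+#######+......................
....+#########+....................
.....+######.##....................
........+####......................
...................................
...................................
```

The bar in the wrist image is centred at column 312, so it lies about 5 mm nearer than predicted. The leg line (378,236)–(354,264) fits 2.59 rad. Descending and gripping the bar.

{"name": "send_rows", "arguments": {"plan": [[0, -0.025, 0.15, 0, 0, 0, 0.1], [0, -0.025, 0.35, 0, 0, 0, 0.1], [0, -0.025, 0.5, 0, 0, 0, 0.1], [0, -0.025, 0.54, 0, 0, 0, 0.1], [0, -0.025, 0.54, 0, 0, 0, 0.1], [0, -0.025, 0.54, 0, 0, 0, -1], [0, -0.025, 0.54, 0, 0, 0, -1], [0, -0.025, 0.54, 0, 0, 0, -1], [0, -0.025, 0.54, 0, 0, 0, -1], [0, -0.025, 0.54, 0, 0, 0, -1], [0, -0.025, 0.54, 0, 0, 0, -1], [0, -0.025, 0.54, 0, 0, 0, -1]], "force": 30}}

```text
clock: 21.02
tool_pos: [0.6578, -0.0103, 0.2532]
ee_rot: [[-0.064, 0.998, 0.0], [0.998, 0.064, -0.001], [-0.001, 0.0, -1.0]]
force: [-5.6, -0.6, 4.4]
opening: 0.151
grasp_force: 29.6
```

{"name": "send_rows", "arguments": {"plan": [[0, -0.03, -0.01, 0, 0, 0, -1], [0, -0.07, -0.022, 0, 0, 0, -1], [0, -0.12, -0.038, 0, 0, 0, -1], [0, -0.17, -0.05, 0, 0, 0, -1], [0, -0.22, -0.06, 0, 0, 0, -1], [0, -0.27, -0.067, 0, 0, 0, -1], [0, -0.32, -0.071, 0, 0, 0, -1], [0, -0.36, -0.073, 0, 0, 0, -1], [0, -0.39, -0.074, 0, 0, 0, -1], [0, -0.4, -0.074, 0, 0, 0, -1], [0, -0.4, -0.074, 0, 0, 0, -1], [0, -0.4, -0.074, 0, 0, 0, -1]]}}

```text
clock: 22.52
tool_pos: [0.5794, -0.0156, 0.2683]
ee_rot: [[-0.064, 0.998, 0.005], [0.998, 0.064, -0.001], [-0.002, 0.005, -1.0]]
force: [3.1, -0.4, 6.4]
opening: 0.152
grasp_force: 32.0
```

Run:
```python
from h import *
s=robot.read_state(); b=imaging.read_camera('side')[:,:,::-1]; print(s['clock'],s['tool_pos'],s['opening'],s['grasp_force'],s['force'])
cv2.imwrite('pics/side9.png',b)
# frame left post: hub-left end and bar-left end, by template of the nested region too
a=cv2.imread('pics/n4.png')
c=imaging.get_calibration('side')
def P(X): p=c['R']@X+c['t']; return np.round([c['fx']*p[0]/p[2]+c['cx'],c['fy']*p[1]/p[2]+c['cy']],1)
u=np.array([.998,.063,0]);v=np.array([-.063,.998,0]);z=np.array([0,0,1]);H=np.array([.577,-.015,.03])
for th in (.36,.06,0,-.035): print(th,[P(H+.23*(np.sin(th)*u+np.cos(th)*z)+k*v) for k in (.09,-.09)])
a0=cv2.imread('pics/side0.png').astype(int); d=abs(a0-b).sum(2)>90
m=cv2.resize(d[155:290,320:420].astype(np.uint8)*255,(50,34),interpolation=cv2.INTER_AREA)
for r in m: print(''.join('#' if q>140 else '+' if q>60 else '.' for q in r))
```

```text
22.525 [ 0.57938163 -0.01562898  0.26833778] 0.15176903042528608 32.02945053577423 [ 3.06068978 -0.38052257  6.42619366]
0.36 [array([356.1, 169.5]), array([390.6, 193.3])]
0.06 [array([339.7, 171.3]), array([373.7, 195.8])]
0 [array([336.2, 172.4]), array([370. , 197.1])]
-0.035 [array([334.2, 173.1]), array([367.9, 197.9])]
............##############+.......................
...........################.......................
........++###############+........................
........##############+#+.........................
........################+.........................
........+############+.+###+......................
........##+..########.....####....................
........##+...#######.......+####.................
........##....+###+####+.......+##+.......##+.....
........####+.####+..#####+......+####...#++###+..
........##.+########+#######......###...##....+##.
........##..+##########++#+###+..+##...##.........
........##..##.+####++#############+.+##..........
........##.##+.+####+++#####.+##########..........
........#####...##+#####......#########...........
.......
[... 261 characters left out ...]
.+..+#######+##+++###++#+............
+++++..........##..+######+..##++####+............
########.........+#+..+#+#.##+..#+.++.............
#########...###....####.++#####.####..............
#################+..+#+.+....#+.#####.............
+++######...+######+##....+###.+.+###+............
#########..+######++##....+##+######+.++####......
#########+...##################++#####+....+......
#########...+################+###+.............++.
#+++#+#+##+#####+############+....................
####################++............................
+++......+#######+................................
.........+########++..............................
.........+#######+##..............................
```

{"name": "send_rows", "arguments": {"plan": [[0, -0.005, 0, 0, 0, 0, -1], [0, -0.005, 0, 0, 0, 0, -1], [0, -0.005, 0, 0, 0, 0, -1], [0, -0.005, 0, 0, 0, 0, -1]]}}

```text
clock: 23.08
tool_pos: [0.5785, -0.0157, 0.2683]
ee_rot: [[-0.064, 0.998, 0.005], [0.998, 0.064, -0.001], [-0.002, 0.005, -1.0]]
force: [2.9, -0.4, 7.1]
opening: 0.152
grasp_force: 32.0
```

Run:
```python
from h import *
s=robot.read_state(); print(s['tool_pos'],s['grasp_force'],s['force']); print(workorder.hand_in())
```

```text
[ 0.57849573 -0.0156639   0.26834731] 31.987786889076233 [ 2.92188751 -0.4140292   7.11564812]
the job is handed in; nothing more can be done
None
```

I nested the three measures, flipped the prop leg down and drew the frame up to an estimated 0.01 rad from vertical, still gripped at about 32 N; the job was handed in at about 23 s, and no verdict came back.

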